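Bring out the fume filter plate for inspection

ROBOT

A 6-joint arm with a two-finger parallel gripper is mounted at the origin on the work surface. World frame = base frame: x ahead of the robot, y to its left, z up, the work surface at z = 0. Lengths are in m, angles in rad, forces in N, time in s.
With the tool pointing down it reaches from about 0.225 to 0.875 m from the base axis. Payload 3.4 kg.
Tool frame: the origin (TCP) lies between the finger pads; the fingertips stand 8 mm ahead of it and the grasp point (between the pads) lies 11 mm behind it; z points along the fingers, y is the line along which they close (so a half turn about z gives the same grasp; the last joint's range is limited). The gripper opens to 85 mm and grips with 20 to 120 N. Pads are 22 mm wide; open, the fingers measure 114 mm over their backs; the gripper's body (76 mm by 85 mm) begins 54 mm behind the grasp point. The pads swing forward as they close: fully open they stand 13 mm farther back than shut.
Start: joints at [1.092, 0.276, 1.505, -0, 1.361, -0.121], TCP at [0.201, 0.539, 0.239] pointing down, gripper open.
Joint ranges: [-2.89, 2.89], [-0.75, 2.08], [0.22, 2.7], [-1.18, 4.32], [0.11, 2.71], [-2.7, 2.7]. Speed limits (rad/s): [2.57, 2.57, 3.14, 3.14, 3.14, 3.14].

INTERFACE

Orientations are given as a unit quaternion [w, x, y, z].
In Python, from rig import manip, optics, finder gives the robot as it stands.
- The arm moves only by the tool servo_tool, never from a script. Its argument "increments" is a list of rows, each a list of 7 numbers: the shift along the tool's x, y, z in cm, then the turn, a rotation vector about the tool's x, y, z in degrees, then the closure, from -1 (fully open) to 1 (shut). In form: [[x, y, z, rx, ry, rz, gripper], ...]. A call has exactly 5 rows; each row shifts and turns the commanded pose from where the row before left it, along the tool's axes as they then stand; what a row does not reach is not made up. A row lasts 1/10 s, in which the tool goes at most 50 mm and 8.59 degrees, less where a joint would pass 70% of its speed; a pose out of reach is approached as far as the arm can. A call is refused whole if a number of a shift passes 5 or a number of a turn 8.59, either way. A call with a gripper value outside its range is refused whole. The fingers move at their own pace and stop on an object; "squeeze" is the grip in N (left out, the last holds). Time passes only in rows, so rows that do not move let the fingers close, or fill a call up. It gives the time, the measured TCP pose, the force, the opening and the grip force at its end, in the units of the state.
- manip.get_state(): the state, without advancing time (a new reading comes with each control period).
- optics.get_image(name): name is "scene" or "top" or "wrist"; returns the picture (480x640x3 uint8, red, green, blue); there is no depth.
- optics.get_calibration(name): a dict with "fov_y" (degrees; the focal length in pixels is half the picture's height over the tangent of half this angle, whatever the lens; pixels are square), "cx", "cy" (the principal point, pixels), "dist_coeffs" ([k1, k2, p1, p2, k3] as OpenCV has them; the pictures are not rectified), "world_to_cam" (4x4, takes a point from world to camera coordinates). Camera axes: x right, y down, z forward; pixel columns grow to the right and rows downward; lengths in m; the calibration is good to about 2 mm. A picture is of the moment at which its call begins: read the wrist's pose just before it. get_calibration takes no time and is no camera call; for the wrist camera it gives the pose at the moment of the call.
- manip.sign_off(): hands the job in; it is judged then, once.
Trained networks look in the newest picture that a camera, given by its name, has taken for a name from the list of things; names that differ only in an ending like _2 or _b are one class to them, and where a whole thing is asked for, a point or a joint stands for the part that bears it (a point fixed in the world has none). Each returns a list of dicts, best first, with "p" (0 to 1); they miss things now and then, are a little off and sometimes report something else, mostly with a low value. They report only what shows in the picture. A call takes as long as a camera call. They do not tell look-alikes from the thing itself.
- finder.silhouettes(label, camera): "region" (480x640 bool, what is visible of it) and "box" ([centre column, centre row, width, height] in pixels, round what is visible of it).
- finder.tip_of(label, camera): "at" ([column, row] in pixels: a listed point, or the origin of a listed thing).
The state is a dict: "clock": time; "qpos": joint angles; "qd": joint speeds; "effort": joint torques, N m; "position": TCP position; "ee_rot": TCP orientation; "contact_force": force on the tool from outside, world axes, zero at the start; "moment": the same for the moment, N m; "width": finger opening in m; "gripper_force": force on a finger pad.
Only numpy, scipy, OpenCV 4.12 (cv2) and the standard library are available. Lean on these libraries where they do the work, as an engineer would, in place of code of your own. Each camera call takes 0.05 s, during which the arm holds its last target. There are 200 camera calls.

TASK

Take the forked key from its stand, use it to turn the captive screw on top of the fume filter box anticlockwise all the way until its catch is off the cover flap, and put the key back upright in its stand. Then swing the cover flap up so that it stays standing open, draw the filter plate out by its grip and hold it up, upright, about 10 cm above the middle of the light pad; finish there, still holding it. Do not touch the screw with the fingers and leave the mug, the flask and the meter alone.

Things in the scene. Friction and masses are not known exactly. Their poses are not given: they have to be found in the camera images.
- unit: Fume filter box, grey metal, fixed to the bench. Origin on the bench under the middle of its well; box spans x -60..70, y -105..75, deck 90 high. +x points from its louvred front (robot side) to its back. On top a cover flap, on the deck at the flap's -y side a captive screw. Under the flap an open well, x -50..50, y -52..52, floor 8 above the bench.
- flap (a joint): Cover flap angle, rad: 0 shut, grows as it opens upward, stop at 1.9 (1.57 is upright). Aluminium sheet 114 (x) x 112 (y) x 6, hinged at its back edge along the box's y. Stiff hinge (0.16 N m): it stays where it is left. While the screw's catch lies over its edge it cannot be lifted.
- flap_hinge (a point): Point on the flap's hinge axis, mid-width: 58 behind (+x) the box's origin, 93.5 above the bench. Its frame turns with the flap.
- flap_tab (a point): Grip point on the flap's black pull tab, a bar 10 wide (box y), 12 thick, sticking 44 out beyond the flap's front edge. The point is 142 from the hinge axis and turns with the flap; shut: 96.5 above the bench, 26 beyond the flap's edge, 24 beyond the box's front wall, 16 inside the tab's outer end. Pinched across its width from above, it pivots between the fingers as the flap swings.
- screw (a joint): Captive screw angle, rad: starts at 0 to 0.12 with its catch over the flap's edge, grows anticlockwise seen from above to a stop at 1.2 (fully undone); the catch is off the flap from about 0.9. Turns stiffly (0.05 N m) and stays put.
- screw_head (a point): Top middle of the screw's head, on its vertical axis, 116.5 above the bench, at x -20, y -80 of the box. Axes turn with the screw. The head is an upright steel blade 30 long (this x; parallel to the box's x at joint 0), 5 thick (y), 14 high; at its foot, 102.5 above the bench, is the top of a flat catch 10 wide reaching 30 out along this y.
- key: Loose forked key, 80 to 130 g, upright, fork down, in its stand. Origin under its middle, z up. Two steel prongs 30 (x) x 8 x 20 high leave a slot 12 wide (y), 20 deep, open below and through along x; block 30 x 28 above, up to 30; round shank 12 thick to 55; black handle 22 (x) x 20 (y) from 55 to 110. A half turn gives the same key. About 0.23 rad of play on the screw either way.
- stand: Key stand, grey plastic block fixed to the bench, 50 (x) x 48 (y) x 30 high, pocket 38 (x) x 36 (y) open above, its floor 6 above the bench; origin underneath in the middle. The key stands in it with its axes along the stand's. It is on the robot's left or right, the light pad on the other side.
- plate: Loose filter plate, 75 to 155 g, grey frame with white pleats, hidden under the flap, on edge in the middle of the well. 92 (x) x 12 (y) x 52 high plus a grip on top, 34 (x) x 12 (y) x 22: 74 in all. Origin under its middle (8 above the bench), z up, axes along the box's. Guides 42 high hold only its two ends loosely; it draws straight up.
- lightpad: Light pad, a black panel with a white face, 130 x 130 x 8, fixed flat on the bench; origin underneath in the middle.
- mug: White mug at the right rear, 76 across, 90 high, handle on one side; to be left alone. Origin under its middle.
- flask: Brass drinking flask, 68 across, 200 high, standing at the left rear; to be left alone. Origin under its middle.
- meter: Yellow multimeter lying flat near the robot, 150 (x) x 75 (y) x 36; to be left alone. Origin under its middle.
Mind the look-alikes: they are no part of the job. Of the things like the lightpad, leave any that is red or yellow; of the rest the larger one is meant.

How it is judged:
By the outcome, as a careful person would: the job done as asked, in the order asked, and still so for the second after the job is handed in, while the arm keeps its last pose, push and grip.
It also fails if it takes over 72 s, if anything falls off the work surface, if the arm or the gripper's body presses on something with over 40 N, if the wrist force passes 120 N, or if a joint passes its speed limit or range.

## Working session

There is one attempt and no reset: what is moved stays moved. The work goes in short steps, Python scripts to look and compute and a tool call to move; the robot and the scene stay as the last step left them, time stands still between calls to the robot, and variables do not carry over. Pictures are saved under pics/ and viewed, at most 10 in all, crops included, and the job is handed in when it is done.

Besides the shell and the picture viewer there is one more tool, called after ">>>" by a JSON object that holds its "method" and its "body", one argument or row to a line. servo_tool: Moves the arm, as the interface text tells. Its arguments: {"type":"object","properties":{"increments":{"type":"array","items":{"type":"array","items":{"type":"number"}}},"squeeze":{"type":"number"}},"required":["increments"]}

```bash
ls; mkdir -p pics
python3 - <<'E'
from rig import manip, optics, finder
import cv2, numpy as np
for c in ["scene","top"]:
    im=optics.get_image(c); cv2.imwrite(f"pics/{c}0.png",im[:,:,::-1])
    k=optics.get_calibration(c); print(c,k["fov_y"],k["cx"],k["cy"],k["dist_coeffs"]); print(np.round(np.linalg.inv(k["world_to_cam"]),3).tolist())
    for l in ["unit","flap_tab","screw_head","key","stand","lightpad","mug","flask","meter"]:
        print(l,[(np.round(d["at"],1).tolist(),round(d["p"],2)) for d in finder.tip_of(l,c)][:4])
print(manip.get_state())
E
```

```text
pics
scene 57.8912687747968 313.1329226706304 240.96868941660685 [0.00259748 0.         0.         0.         0.        ]
[[0.529, 0.731, -0.432, 0.885], [0.849, -0.46, 0.261, -0.139], [-0.008, -0.505, -0.863, 0.895], [0.0, 0.0, 0.0, 1.0]]
unit [([297.9, 296.6], 0.61)]
flap_tab [([277.2, 247.4], 0.64), ([387.0, 211.3], 0.36)]
screw_head [([251.9, 277.8], 0.63)]
key [([184.0, 276.4], 0.2)]
stand [([145.9, 346.7], 0.7)]
lightpad [([312.4, 171.5], 0.95), ([390.3, 211.2], 0.84), ([437.0, 177.8], 0.78), ([425.2, 265.8], 0.58)]
mug [([211.2, 445.8], 0.6)]
flask [([468.7, 224.3], 0.97), ([145.2, 344.9], 0.29)]
meter [([184.6, 276.6], 0.65)]
top 49.411207960011225 317.39195254636604 241.99703905794087 [-0.04471137  0.          0.          0.          0.        ]
[[-0.016, -0.995, 0.1, 0.354], [-1.0, 0.014, -0.021, 0.103], [0.02, -0.101, -0.995, 1.255], [0.0, 0.0, 0.0, 1.0]]
unit [([338.7, 221.1], 0.92)]
flap_tab [([333.9, 250.0], 0.83), ([472.3, 242.9], 0.19)]
screw_head [([377.9, 222.4], 0.56)]
key [([474.9, 240.9], 0.57)]
stand [([471.1, 242.4], 0.86)]
lightpad [([220.5, 183.3], 0.81), ([2
[... 166 characters left out ...]
, 290.8], 0.77)]
{'clock': 1.0, 'qpos': array([ 1.09201433e+00,  2.75888112e-01,  1.50488351e+00, -1.83524822e-05,
        1.36068060e+00, -1.20997360e-01]), 'qd': array([-0.00045483,  0.00225069, -0.00204008, -0.00114909, -0.00142537,
       -0.00077651]), 'effort': array([ 7.58262267e-04, -4.16663110e+01, -2.46109146e+01, -5.43705198e-05,
       -6.42800433e-05, -4.90009825e-06]), 'position': array([0.20139565, 0.53862489, 0.23934138]), 'ee_rot': array([2.93162651e-05, 1.77937795e-01, 9.84041735e-01, 6.44290414e-05]), 'contact_force': array([-0.33165083,  0.22633961,  0.85754684]), 'moment': array([ 0.02877603, -0.00582403, -0.03174253]), 'gripper_force': 0.0, 'width': 0.08573670566839225}
```

View pics/top0.png

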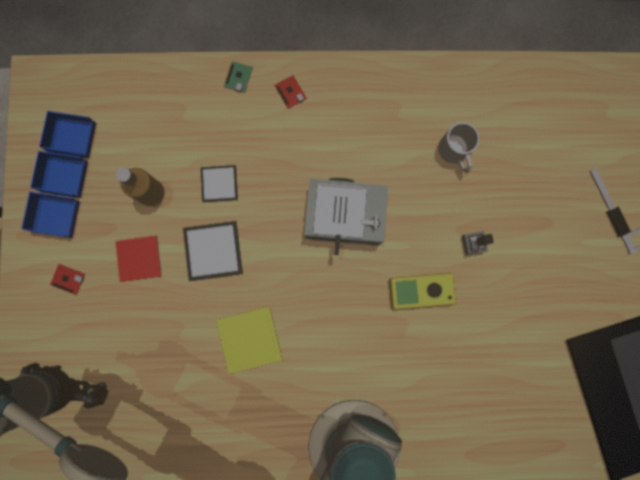

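View pics/scene0.png

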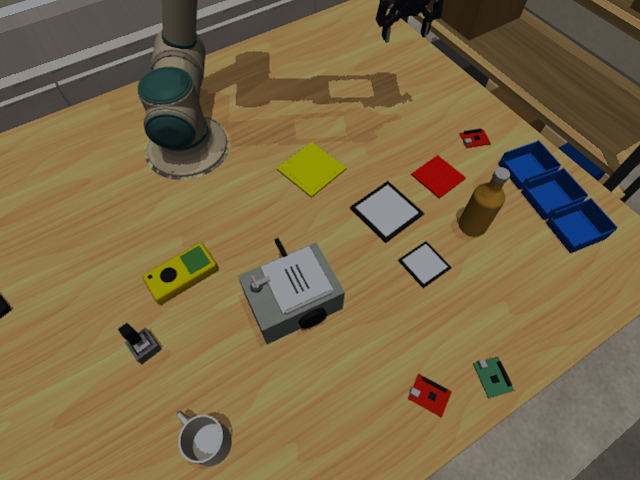

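Candidates for the pad in the top view are the large white (212,251), the small white (219,183), the red (138,258) and the yellow (249,340). The large white one is meant. The key and stand are at (475,243) on the robot's right, and the unit is at (345,212) with its screw at about (375,222) and its tab at (337,245).

```bash
cat > h.py <<'E'
from rig import manip, optics, finder
import cv2, numpy as np
from scipy.spatial.transform import Rotation as R
from scipy.optimize import minimize
def cal(c):
    k=optics.get_calibration(c); f=240/np.tan(np.radians(k["fov_y"]/2))
    return np.array([[f,0,k["cx"]],[0,f,k["cy"]],[0,0,1.]]),np.array(k["dist_coeffs"],float),np.array(k["world_to_cam"])
def proj(P,C):
    K,d,T=C; return cv2.projectPoints(np.asarray(P,float).reshape(-1,3),cv2.Rodrigues(T[:3,:3])[0],T[:3,3],K,d)[0][:,0]
def plane(uv,z,C):
    K,d,T=C; q=cv2.undistortPoints(np.array(uv,float).reshape(-1,1,2),K,d)[:,0]
    r=np.c_[q,np.ones(len(q))]@T[:3,:3]; o=-T[:3,:3].T@T[:3,3]
    return o+r*((z-o[2])/r[:,2])[:,None]
def box(x0,x1,y0,y1,z0,z1): return np.array([[x,y,z] for x in(x0,x1) for y in(y0,y1) for z in(z0,z1)])
def place(P,x,y,a): return P@R.from_euler("z",a).as_matrix().T+[x,y,0]
def tool():
    s=manip.get_state(); w=s["ee_rot"]; return s["position"],R.from_quat(w[[1,2,3,0]] if 0 else [w[1],w[2],w[3],w[0]])
def fit(models,obs,x0):
    # models: list of convex point sets; obs: list of (mask,C); IoU fit, 4x supersampling by shift bits
    def cost(p):
        t=0
        for m,C in obs:
            im=np.zeros(m.shape,np.uint8)
            for P in models:
                h=cv2.convexHull(proj(place(P,*p),C).astype(np.float32))
                cv2.fillConvexPoly(im,np.round(h*16).astype(np.int32),1,cv2.LINE_AA,4)
            b=im>0; t+=1-(b&m).sum()/max(1,(b|m).sum())
        return t
    best=min((minimize(cost,[x0[0],x0[1],x0[2]+s],method="Nelder-Mead",options=dict(initial_simplex=np.array([x0[0],x0[1],x0[2]+s])+np.array([[0,0,0],[.012,0,0],[0,.012,0],[0,0,.2]]))) for s in(-.15,.15)),key=lambda r:r.fun)
    return best.x,best.fun
E
python3 - <<'E'
from h import *
Cs={c:cal(c) for c in("scene","top")}
for c in Cs: optics.get_image(c)
print("top plane: unit",plane([338.7,221.1],0,Cs["top"]),"tab",plane([333.9,250],.0965,Cs["top"]),"screw",plane([377.9,222.4],.1165,Cs["top"]),"stand",plane([471.1,242.4],0,Cs["top"]),"pad",plane([211.8,251.7],0,Cs["top"]))
print("scene: unit",plane([297.9,296.6],0,Cs["scene"]),"tab",plane([277.2,247.4],.0965,Cs["scene"]),"screw",plane([251.9,277.8],.1165,Cs["scene"]),"stand",plane([145.9,346.7],0,Cs["scene"]),"pad",plane([390.3,211.2],0,Cs["scene"]))
M={"unit":[box(-.06,.07,-.105,.075,0,.09),box(-.056,.058,-.056,.056,.09,.0965)],"stand":[box(-.025,.025,-.024,.024,0,.03)],"lightpad":[box(-.065,.065,-.065,.065,0,.008)]}
x0={"unit":plane([338.7,221.1],0,Cs["top"])[0],"stand":plane([471.1,242.4],0,Cs["top"])[0],"lightpad":plane([211.8,251.7],0,Cs["top"])[0]}
for l in M:
    obs=[]
    for c in Cs:
        t=proj(x0[l],Cs[c])[0]
        s=[d for d in finder.silhouettes(l,c) if np.hypot(*(np.array(d["box"][:2])-t))<35]
        if s: obs.append((s[0]["region"],Cs[c])); print(l,c,np.round(s[0]["box"]),s[0]["p"])
    if obs:
        for o in [obs]+[[q] for q in obs]: print(l,*[np.round(v,4) for v in fit(M[l],o,[*x0[l][:2],0])])
E
```

```text
top plane: unit [[0.53073891 0.02387762 0.        ]] tab [[0.45222048 0.04203805 0.0965    ]] screw [[ 0.51027079 -0.05543124  0.1165    ]] stand [[ 0.47399893 -0.29898349  0.        ]] pad [[0.46061014 0.33139512 0.        ]]
scene: unit [[0.54103732 0.02777872 0.        ]] tab [[0.45864518 0.03032354 0.0965    ]] screw [[ 0.50289504 -0.05053863  0.1165    ]] stand [[ 0.4687174 -0.3003615  0.       ]] pad [[ 4.66837027e-01  3.39832634e-01 -1.11022302e-16]]
unit scene [292. 291. 106. 108.] 0.64
unit top [348. 217.  82.  76.] 0.84
unit [ 0.5399  0.0283 -0.1011] 0.1028
unit [ 0.5395  0.0288 -0.0999] 0.0355
unit [ 0.543   0.0262 -0.1057] 0.0536
stand scene [143. 348.  31.  35.] 0.66
stand [ 0.4719 -0.301   0.1926] 0.4129
stand [ 0.4719 -0.301   0.1926] 0.4129
lightpad scene [388. 211.  74.  61.] 0.66
lightpad top [211. 250.  61.  60.] 0.6
lightpad [0.4618 0.3296 0.1107] 0.1107
lightpad [0.461  0.3312 0.1036] 0.0591
lightpad [0.4645 0.3293 0.1179] 0.0442
```

>>> {"method": "servo_tool", "body": {
  "increments": [
    [-2.7, -3.5, -0.3, 0, 0, 0, -1],
    [-2.7, -3.5, -0.3, 0, 0, 0, -1],
    [-2.7, -3.5, -0.3, 0, 0, 0, -1],
    [-2.7, -3.5, -0.3, 0, 0, 0, -1],
    [-2.7, -3.5, -0.3, 0, 0, 0, -1]
  ]
}}

```text
clock: 1.9
position: [0.2667, 0.3258, 0.2545]
ee_rot: [0.0, 0.178, 0.984, 0.0]
contact_force: [1.4, -0.3, 0.6]
width: 0.0853
gripper_force: 0.0
```

>>> {"method": "servo_tool", "body": {
  "increments": [
    [-2.7, -3.5, -0.3, 0, 0, 0, -1],
    [-2.7, -3.5, -0.3, 0, 0, 0, -1],
    [-2.7, -3.5, -0.3, 0, 0, 0, -1],
    [-2.7, -3.5, -0.3, 0, 0, 0, -1],
    [-2.7, -3.5, -0.3, 0, 0, 0, -1]
  ]
}}

```text
clock: 2.4
position: [0.3318, 0.1146, 0.2698]
ee_rot: [0.001, 0.178, 0.984, 0.0]
contact_force: [0.4, 0.6, 0.8]
width: 0.0853
gripper_force: 0.0
```

>>> {"method": "servo_tool", "body": {
  "increments": [
    [-2.7, -3.5, -0.3, 0, 0, 0, -1],
    [-2.7, -3.5, -0.3, 0, 0, 0, -1],
    [-2.7, -3.5, -0.3, 0, 0, 0, -1],
    [-2.7, -3.5, -0.3, 0, 0, 0, -1],
    [-2.7, -3.5, -0.3, 0, 0, 0, -1]
  ]
}}

```text
clock: 2.9
position: [0.397, -0.0969, 0.2847]
ee_rot: [0.001, 0.178, 0.984, 0.0]
contact_force: [1.2, 0.7, -0.4]
width: 0.0851
gripper_force: 0.0
```

>>> {"method": "servo_tool", "body": {
  "increments": [
    [-2.7, -3.4, -0.3, 0, 0, 0, -1],
    [-2.7, -3.4, -0.3, 0, 0, 0, -1],
    [-2.7, -3.4, -0.3, 0, 0, 0, -1],
    [-2.7, -3.4, -0.3, 0, 0, 0, -1],
    [-2.7, -3.4, -0.3, 0, 0, 0, -1]
  ]
}}

```text
clock: 3.4
position: [0.464, -0.3033, 0.2994]
ee_rot: [0.0, 0.178, 0.984, 0.0]
contact_force: [1.1, -0.6, -0.2]
width: 0.0853
gripper_force: 0.0
```

>>> {"method": "servo_tool", "body": {
  "increments": [
    [0, 0, 0, 0, 0, 8, -1],
    [0, 0, 0, 0, 0, 8, -1],
    [0, 0, 0, 0, 0, 8, -1],
    [0, 0, 0, 0, 0, 8, -1],
    [0, 0, 0, 0, 0, 8, -1]
  ]
}}

```text
clock: 3.9
position: [0.4638, -0.3016, 0.2992]
ee_rot: [-0.0, 0.506, 0.862, 0.0]
contact_force: [-0.9, 0.2, -0.8]
width: 0.0856
gripper_force: 0.0
```

>>> {"method": "servo_tool", "body": {
  "increments": [
    [0, 0, 0, 0, 0, 8, -1],
    [0, 0, 0, 0, 0, 8, -1],
    [0, 0, 0, 0, 0, 8, -1],
    [0, 0, 0, 0, 0, 8, -1],
    [0, 0, 0, 0, 0, 8, -1]
  ]
}}

```text
clock: 4.4
position: [0.4638, -0.3015, 0.2993]
ee_rot: [-0.0, 0.771, 0.637, 0.0]
contact_force: [1.1, 0.8, 0.7]
width: 0.0857
gripper_force: 0.0
```

>>> {"method": "servo_tool", "body": {
  "increments": [
    [0, 0, 0, 0, 0, 8, -1],
    [0, 0, 0, 0, 0, 8, -1],
    [0, 0, 0, 0, 0, 8, -1],
    [0, 0, 0, 0, 0, 8, -1],
    [0, 0, 0, 0, 0, 8, -1]
  ]
}}

```text
clock: 4.9
position: [0.4638, -0.3015, 0.2992]
ee_rot: [-0.0, 0.942, 0.335, 0.0]
contact_force: [-0.0, 0.1, -0.3]
width: 0.0855
gripper_force: 0.0
```

>>> {"method": "servo_tool", "body": {
  "increments": [
    [0, 0, 0, 0, 0, 8, -1],
    [0, 0, 0, 0, 0, 8, -1],
    [0, 0, 0, 0, 0, 8, -1],
    [0, 0, 0, 0, 0, 8, -1],
    [0, 0, 0, 0, 0, 0, -1]
  ]
}}

```text
clock: 5.4
position: [0.4638, -0.3015, 0.2993]
ee_rot: [-0.0, 0.998, 0.066, 0.0]
contact_force: [-0.5, 0.1, 0.0]
width: 0.0854
gripper_force: 0.0
```

Run:
```python
from h import *
C=cal("wrist"); im=optics.get_image("wrist"); cv2.imwrite("pics/w1.png",im[:,:,::-1])
print(np.round(np.linalg.inv(C[2]),3).tolist())
for l,z in[("key",.006),("stand",0)]:
    for d in finder.tip_of(l,"wrist")[:2]: print(l,np.round(d["at"]),d["p"],plane(d["at"],z,C)[0])
s=finder.silhouettes("stand","wrist")[:2]
K=[box(-.015,.015,-.014,.014,.006,.036),box(-.011,.011,-.01,.01,.061,.116)]
for d in s: print("stand",np.round(d["box"]),d["p"],d["region"].sum(),fit([box(-.025,.025,-.024,.024,0,.03)],[(d["region"],C)],[.472,-.301,0.19]))
for d in finder.silhouettes("key","wrist")[:2]: print("key",np.round(d["box"]),d["p"])
```

```text
[[0.131, -0.954, -0.269, 0.532], [-0.991, -0.126, -0.035, -0.291], [-0.0, 0.271, -0.962, 0.434], [0.0, 0.0, 0.0, 1.0]]
key [315. 190.] 0.57 [ 0.46839684 -0.3011701   0.006     ]
stand [313. 189.] 0.87 [ 0.46841994 -0.29837197  0.        ]
stand [ 26. 119.] 0.48 [0.50849516 0.04312889 0.        ]
stand [313. 189.  47.  49.] 0.87 1199 (array([ 0.47192266, -0.29984401,  0.18415192]), np.float64(0.45889792231255644))
stand [189. 271. 135.  73.] 0.45 8647 (array([ 0.472, -0.301,  0.04 ]), np.float64(1.0))
key [314. 194.  26.  36.] 0.62
key [ 35. 121.  52.  33.] 0.28
```

View pics/w1.png

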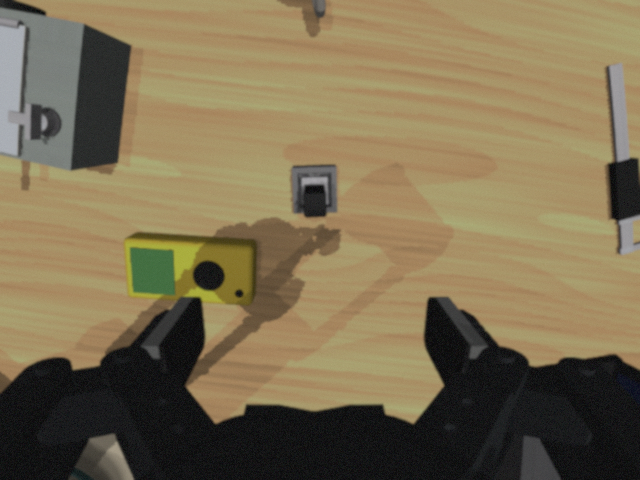

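The wrist view shows the key (314,195) standing in its stand, with the ring's outer corners at about (291,167), (336,165), (338,213) and (293,214). The screw is at (42,122), with its catch over the flap.

Run:
```python
from h import *
C=cal("wrist"); optics.get_image("wrist")
p=plane([[291,167],[336,165],[338,213],[293,214]],.03,C); print(p, p.mean(0))
e=p[1]-p[0],p[2]-p[3]; print([np.degrees(np.arctan2(v[1],v[0]))+90 for v in e],[np.degrees(np.arctan2(*(a[:2][::-1]))) for a in (p[0]-p[3],p[1]-p[2])])
t=plane([[305,186],[324,186]],.116,C); print("handle top",t,plane([[314,191]],.116,C))
K=[box(-.011,.011,-.01,.01,.061,.116)]
m=finder.silhouettes("stand","wrist")[0]["region"]|finder.silhouettes("key","wrist")[0]["region"]
m=cv2.morphologyEx(m.astype(np.uint8),cv2.MORPH_CLOSE,np.ones((15,15)))>0
print(m.sum(),fit([box(-.025,.025,-.024,.024,0,.03)]+K,[(m,C)],[.47,-.3,0.05]))
k=finder.silhouettes("key","wrist")[0]["region"]; ys,xs=np.nonzero(k); print(xs.min(),xs.max(),ys.min(),ys.max())
im=optics.get_image("wrist")[130:250,250:390]; cv2.imwrite("pics/w1c.png",cv2.resize(im,None,fx=5,fy=5,interpolation=2)[:,:,::-1])
print(plane([[42,122]],.1165,C))
```

```text
[[ 0.49298578 -0.27165814  0.03      ]
 [ 0.50142045 -0.31891164  0.03      ]
 [ 0.45007269 -0.32876753  0.03      ]
 [ 0.4424041  -0.27982133  0.03      ]] [ 0.47172075 -0.29978966  0.03      ]
[np.float64(10.120616219966521), np.float64(8.904362352554472)] [np.float64(9.16770322558837), np.float64(10.865432859262127)]
handle top [[ 0.48686651 -0.28952847  0.116     ]
 [ 0.48900293 -0.30553303  0.116     ]] [[ 0.48363988 -0.29767499  0.116     ]]
2219 (array([ 0.4719546 , -0.30060387,  0.15787567]), np.float64(0.03856152512998268))
302 329 174 216
[[ 0.5131652  -0.06146391  0.1165    ]]
```

View pics/w1c.png

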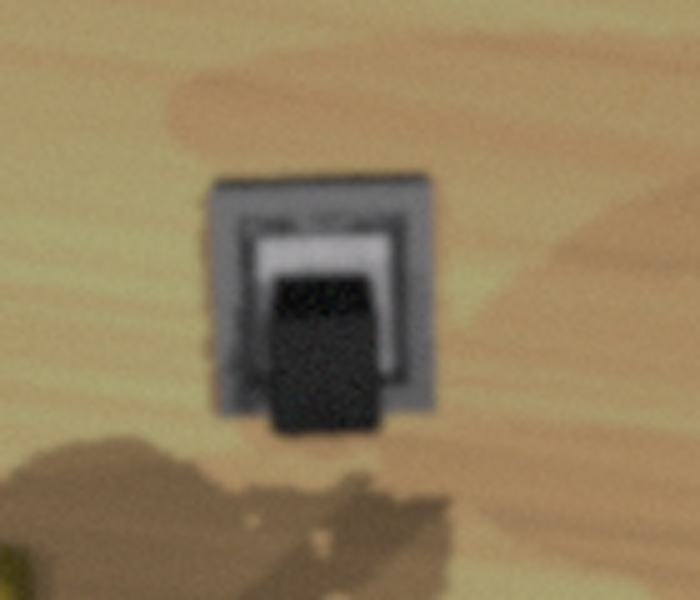

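Run:
```python
from h import *
C=cal("wrist"); c=lambda a,b:[250+a/5-.5,130+b/5-.5]
print(plane([c(326,375),c(272,318),c(378,316),c(382,433),c(272,434)],.116,C))
p=plane([c(210,182),c(430,178),c(437,411),c(215,413)],.03,C); print(p.mean(0)); 
for a,b in((0,3),(1,2),(0,1),(3,2)): v=p[a]-p[b]; print(np.degrees(np.arctan2(v[1],v[0])))
P,r=tool(); print(P, r.as_matrix().T@(np.array([.472,-.300,.08])-P))
```

```text
[[ 0.47214483 -0.29983067  0.116     ]
 [ 0.48073056 -0.28938726  0.116     ]
 [ 0.48344698 -0.30728649  0.116     ]
 [ 0.46329724 -0.31081091  0.116     ]
 [ 0.46061529 -0.29190518  0.116     ]]
[ 0.47282154 -0.29922069  0.03      ]
7.916798142464832
10.110192093540421
98.56867071394228
98.0675046153204
[ 0.46380831 -0.30147794  0.2992579 ] [ 0.00830242 -0.00036526  0.21925841]
```

>>> {"method": "servo_tool", "body": {
  "increments": [
    [0.4, 0, 3, 0, 0, -1, -1],
    [0.4, 0, 4.5, 0, 0, 0, -1],
    [0, 0, 4.5, 0, 0, 0, -1],
    [0, 0, 4.5, 0, 0, 0, -1],
    [0, 0, 3.5, 0, 0, 0, -1]
  ]
}}

```text
clock: 6.4
position: [0.4709, -0.2996, 0.0969]
ee_rot: [-0.001, 0.997, 0.074, -0.001]
contact_force: [0.4, -0.0, 0.1]
width: 0.0856
gripper_force: 0.0
```

>>> {"method": "servo_tool", "body": {
  "increments": [
    [0, 0, 1.5, 0, 0, 0, -1],
    [0, 0, 0.4, 0, 0, 0, 0],
    [0, 0, 0, 0, 0, 0, 1],
    [0, 0, 0, 0, 0, 0, 1],
    [0, 0, 0, 0, 0, 0, 1]
  ],
  "squeeze": 80
}}

```text
clock: 6.9
position: [0.4726, -0.301, 0.0817]
ee_rot: [0.001, 0.997, 0.074, 0.001]
contact_force: [0.5, -0.9, -0.1]
width: 0.028
gripper_force: 0.0
```

>>> {"method": "servo_tool", "body": {
  "increments": [
    [0, 0, 0, 0, 0, 0, 1],
    [0, 0, 0, 0, 0, 0, 1],
    [0, 0, 0, 0, 0, 0, 1],
    [0, 0, 0, 0, 0, 0, 1],
    [0, 0, 0, 0, 0, 0, 1]
  ]
}}

```text
clock: 7.4
position: [0.4726, -0.301, 0.0818]
ee_rot: [0.001, 0.997, 0.074, 0.001]
contact_force: [-0.1, 0.7, 6.8]
width: 0.0189
gripper_force: 78.4
```

>>> {"method": "servo_tool", "body": {
  "increments": [
    [0, 0, -2, 0, 0, 0, 1],
    [0, 0, -4, 0, 0, 0, 1],
    [0, 0, -4, 0, 0, 0, 1],
    [0, -4, -2.8, 0, 0, 0, 1],
    [0, -4, -2, 0, 0, 0, 1]
  ]
}}

```text
clock: 7.9
position: [0.4604, -0.2214, 0.2304]
ee_rot: [0.001, 0.997, 0.073, 0.001]
contact_force: [0.0, 0.4, -1.5]
width: 0.019
gripper_force: 78.4
```

>>> {"method": "servo_tool", "body": {
  "increments": [
    [0.2, -4.3, -1, 0, 0, 0, 1],
    [0.2, -4.3, -1, 0, 0, 0, 1],
    [0.2, -4.3, 0, 0, 0, 0, 1],
    [0.1, -4.3, 0, 0, 0, 7, 1],
    [0, 0, 0, 0, 0, 7, 1]
  ]
}}

```text
clock: 8.4
position: [0.4393, -0.0451, 0.2484]
ee_rot: [-0.002, 0.999, -0.048, -0.001]
contact_force: [1.1, -0.5, -1.4]
width: 0.0185
gripper_force: 78.7
```

Run:
```python
from h import *
C=cal("wrist"); im=optics.get_image("wrist"); cv2.imwrite("pics/w2.png",im[:,:,::-1])
P,r=tool(); print(P,np.degrees(r.as_euler("xyz")))
for l,z in[("screw_head",.1165),("flap_tab",.0965)]:
    for d in finder.tip_of(l,"wrist")[:2]: print(l,np.round(d["at"]),d["p"],plane(d["at"],z,C)[0])
for d in finder.silhouettes("unit","wrist")[:1]: print(np.round(d["box"]),d["p"])
print(proj([P],C), proj(place(np.array([[0,0,0]]),.5121,-.0495,0)+[0,0,.1165],C))
```

```text
[ 0.44021968 -0.04746567  0.24838324] [-1.79961980e+02  1.68706638e-02 -5.70866480e+00]
screw_head [306. 123.] 0.71 [ 0.51407006 -0.04565593  0.1165    ]
flap_tab [207. 212.] 0.86 [0.45582695 0.03902669 0.0965    ]
[223. 117. 246. 229.] 0.69
[[322.23130295 308.58756591]] [[312.36789588 125.39904961]]
```

View pics/w2.png

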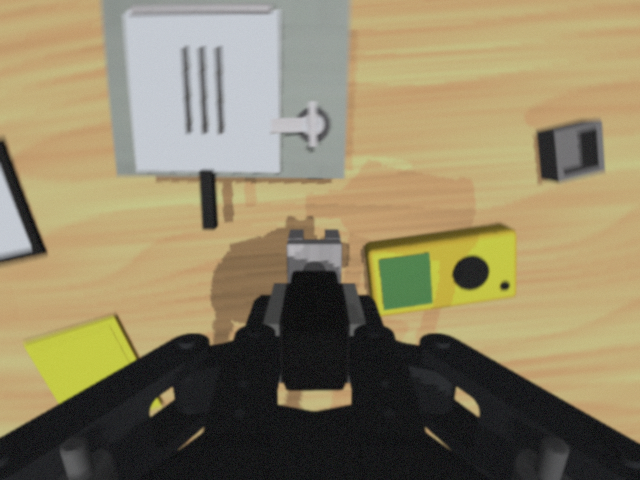

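The wrist view shows the screw blade centred at (313,125), upright in the image, with its catch to the left over the flap. The tab is at (208,200). The held key's prongs are at (295,238) and (332,236).

Run:
```python
from h import *
C=cal("wrist"); im=optics.get_image("wrist"); P,r=tool(); print(P)
pts=[[.015,y,z] for z in(-.0758,-.0458) for y in(.014,.006,-.006,-.014)]
W=np.array(pts)@R.from_euler("z",-.0996).as_matrix().T+P
print(np.round(proj(W,C)))
print(plane([[313,125.5],[312.5,125]],.1165,C))
cr=im[85:265,220:400]; cv2.imwrite("pics/w2c.png",cv2.resize(cr,(600,600),interpolation=2)[:,:,::-1])
```

```text
[ 0.44146287 -0.05067307  0.24825997]
[[292. 227.]
 [306. 227.]
 [327. 227.]
 [341. 227.]
 [289. 242.]
 [305. 242.]
 [329. 242.]
 [345. 242.]]
[[ 0.51421361 -0.05544658  0.1165    ]
 [ 0.51457633 -0.05513655  0.1165    ]]
```

View pics/w2c.png

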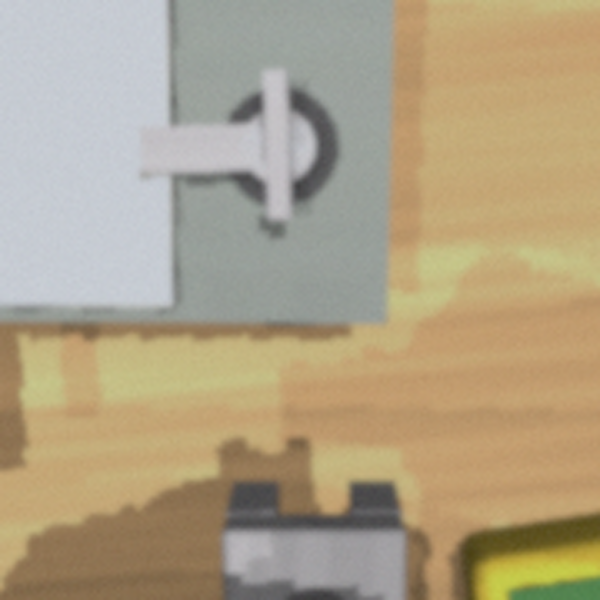

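Run:
```python
from h import *
C=cal("wrist"); P,r=tool(); print(P,np.degrees(r.as_euler("xyz")))
c=lambda a,b:[220+a*.3-.5,85+b*.3-.5]
s=plane([c(277,145)],.1165,C)[0]
e=plane([c(274,70),c(279,220)],.1165,C); d=e[0]-e[1]; print("blade",e.mean(0),np.linalg.norm(d),np.degrees(np.arctan2(d[1],d[0])))
b=plane([c(232,485),c(398,485)],P[2]-.0758,C); t=plane([c(224,528),c(405,528)],P[2]-.0458,C)
for q in(b,t):
    v=q[0]-q[1]; print("key face mid",q.mean(0),np.linalg.norm(v),np.degrees(np.arctan2(v[1],v[0]))-90)
m=(b.mean(0)+t.mean(0))/2; k=m-.015*r.as_matrix()[:,0]; print("key",k,"vs P",P)
dl=s-k; dl[2]=0; print("shift tool",r.as_matrix().T@dl, "screw by P", P+dl)
f=plane([c(173,305),c(169,0)],.0965,C); d=f[1]-f[0]; print("flap edge",np.degrees(np.arctan2(d[1],d[0])))
```

```text
[ 0.44146287 -0.05067307  0.24825997] [ 1.79982813e+02 -5.88545063e-03 -5.41819284e+00]
blade [ 0.51312848 -0.04848367  0.1165    ] 0.030011980911193222 -3.8469066647165806
key face mid [ 0.45502116 -0.05093718  0.17245997] 0.028910076187532295 -5.408536393447321
key face mid [ 0.45612381 -0.05096269  0.20245997] 0.02729517885882555 -5.409078366327847
key [ 0.4406395  -0.04953357  0.18745843] vs P [ 0.44146287 -0.05067307  0.24825997]
shift tool [ 7.22479656e-02 -7.79052606e-03  5.08440025e-06] screw by P [ 0.51412365 -0.04973933  0.24825997]
flap edge -6.161014869054903
```

>>> {"method": "servo_tool", "body": {
  "increments": [
    [2.4, -0.3, 0, 0, 0, -1, 1],
    [2.4, -0.3, 0, 0, 0, -1, 1],
    [2.4, -0.2, 1, 0, 0, 0, 1],
    [0, 0, 2, 0, 0, 0, 1],
    [0, 0, 0, 0, 0, 0, 1]
  ]
}}

```text
clock: 9.15
position: [0.5125, -0.0485, 0.2154]
ee_rot: [-0.001, 1.0, -0.031, -0.003]
contact_force: [-0.4, 1.3, -1.5]
width: 0.0193
gripper_force: 78.7
```

Run:
```python
from h import *
optics.get_image("wrist"); P,r=tool(); t=np.array([.5141,-.0497,.180]); print(P,r.as_matrix().T@(t-P),np.degrees(r.as_euler("xyz")))
```

```text
[ 0.51285748 -0.04856641  0.21676947] [0.00147219 0.00107751 0.03676267] [-179.96467095    0.25269264   -3.5342403 ]
```

>>> {"method": "servo_tool", "body": {
  "increments": [
    [0.1, 0.1, 1.2, 0, 0, 0, 1],
    [0, 0, 1, 0, 0, 0, 1],
    [0, 0, 0.7, 0, 0, 0, 1],
    [0, 0, 0.5, 0, 0, 0, 1],
    [0, 0, 0, 0, 0, 0, 1]
  ]
}}

```text
clock: 9.7
position: [0.5142, -0.0487, 0.1836]
ee_rot: [-0.0, 1.0, -0.031, -0.001]
contact_force: [-0.8, 0.3, -0.8]
width: 0.0192
gripper_force: 78.7
```

>>> {"method": "servo_tool", "body": {
  "increments": [
    [0, 0, 0.4, 0, 0, 0, 1],
    [0, 0, 0, 0, 0, -8, 1],
    [0, 0, 0, 0, 0, -8, 1],
    [0, 0, 0, 0, 0, -8, 1],
    [0, 0, 0, 0, 0, -8, 1]
  ]
}}

```text
clock: 10.2
position: [0.5147, -0.0487, 0.1803]
ee_rot: [-0.0, 0.969, 0.249, 0.0]
contact_force: [0.3, 0.2, -1.5]
width: 0.0189
gripper_force: 78.7
```

```bash
python3 -c "
from h import *
s=manip.get_state(); print(s['position'],s['moment'],s['contact_force'],np.degrees(tool()[1].as_euler('xyz')))"
```

```text
[ 0.51474068 -0.04868492  0.18034263] [ 0.11355005  0.05175157 -0.03934882] [ 0.25764496  0.20556513 -1.50607199] [-1.79990150e+02 -1.62756426e-02  2.88245748e+01]
```

>>> {"method": "servo_tool", "body": {
  "increments": [
    [0, 0, 0, 0, 0, -8, 1],
    [0, 0, 0, 0, 0, -8, 1],
    [0, 0, 0, 0, 0, -8, 1],
    [0, 0, 0, 0, 0, -8, 1],
    [0, 0, 0, 0, 0, -8, 1]
  ]
}}

```text
clock: 10.7
position: [0.5143, -0.0482, 0.1803]
ee_rot: [-0.001, 0.825, 0.565, 0.0]
contact_force: [-1.0, 1.1, -0.7]
width: 0.0189
gripper_force: 78.8
```

>>> {"method": "servo_tool", "body": {
  "increments": [
    [0, 0, 0, 0, 0, -2, 1],
    [0, 0, 0, 0, 0, -2, 1],
    [0, 0, 0, 0, 0, 0, 1],
    [0, 0, 0, 0, 0, 0, 1],
    [0, 0, 0, 0, 0, 0, 1]
  ]
}}

```text
clock: 11.2
position: [0.5142, -0.0484, 0.1802]
ee_rot: [-0.001, 0.807, 0.591, -0.0]
contact_force: [-0.9, 1.4, -1.1]
width: 0.0191
gripper_force: 78.7
```

```bash
python3 -c "
from h import *
s=manip.get_state(); print(s['position'],s['moment'],s['contact_force'],np.degrees(tool()[1].as_euler('xyz')))"
```

```text
[ 0.51420207 -0.04841865  0.18015848] [ 0.41703402  0.4585279  -0.01727588] [-0.93006685  1.40680646 -1.0953663 ] [-1.79922794e+02 -2.79109983e-02  7.24696221e+01]
```

>>> {"method": "servo_tool", "body": {
  "increments": [
    [0, 0, 0, 0, 0, -2, 1],
    [0, 0, 0, 0, 0, -2, 1],
    [0, 0, 0, 0, 0, 0, 1],
    [0, 0, 0, 0, 0, 0, 1],
    [0, 0, 0, 0, 0, 0, 1]
  ]
}}

```text
clock: 11.7
position: [0.5142, -0.0486, 0.1801]
ee_rot: [-0.001, 0.786, 0.619, -0.0]
contact_force: [-2.6, 2.9, -1.7]
width: 0.0194
gripper_force: 78.7
```

```bash
python3 -c "
from h import *
s=manip.get_state(); print(s['position'],s['moment'],s['contact_force'],np.degrees(tool()[1].as_euler('xyz')))"
```

```text
[ 0.51421169 -0.04860809  0.18007256] [ 0.54183789  0.60608154 -0.05006134] [-2.60086892  2.86235696 -1.68452131] [-1.79924012e+02 -1.63832085e-02  7.64625857e+01]
```

>>> {"method": "servo_tool", "body": {
  "increments": [
    [0, 0, 0, 0, 0, -2, 1],
    [0, 0, 0, 0, 0, -2, 1],
    [0, 0, 0, 0, 0, 0, 1],
    [0, 0, 0, 0, 0, 0, 1],
    [0, 0, 0, 0, 0, 0, 1]
  ]
}}

```text
clock: 12.2
position: [0.5141, -0.0483, 0.18]
ee_rot: [-0.001, 0.764, 0.646, -0.0]
contact_force: [-3.0, 2.7, -1.7]
width: 0.0192
gripper_force: 78.6
```

```bash
python3 -c "
from h import *
s=manip.get_state(); print(s['position'],s['moment'],s['contact_force'],np.degrees(tool()[1].as_euler('xyz')))
C=cal('wrist'); im=optics.get_image('wrist'); cv2.imwrite('pics/w3.png',im[:,:,::-1])"
```

```text
[ 0.51414353 -0.04833507  0.1799897 ] [ 0.84050165  0.75403121 -0.48195998] [-3.03975546  2.67795401 -1.65290986] [-1.79907467e+02 -5.82495306e-02  8.04353672e+01]
```

View pics/w3.png

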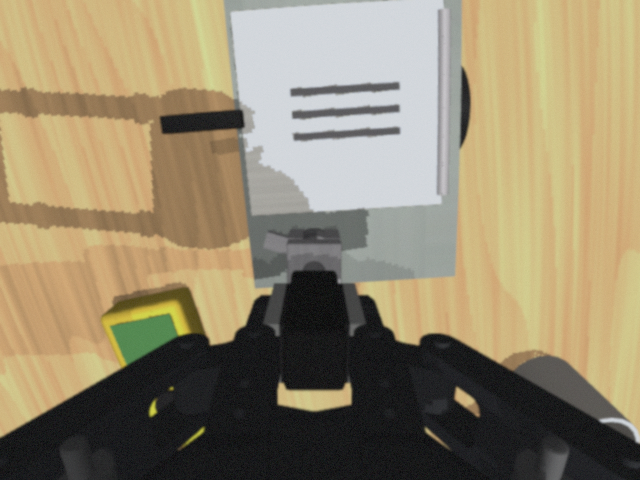

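The screw is at its stop (moment jumped to −0.48 N m), and the view shows the catch (272,240) clear of the flap edge (row 210). Next I back off into the play, lift, and go back to the stand.

>>> {"method": "servo_tool", "body": {
  "increments": [
    [0, 0, 0, 0, 0, 7, 1],
    [0, 0, 0, 0, 0, 6, 1],
    [0, 0, -1, 0, 0, 0, 1],
    [0, 0, -1.5, 0, 0, 0, 1],
    [0, 0, -2.5, 0, 0, 0, 1]
  ]
}}

```text
clock: 12.75
position: [0.5156, -0.0498, 0.231]
ee_rot: [0.001, 0.831, 0.557, 0.0]
contact_force: [0.2, 0.5, -0.4]
width: 0.019
gripper_force: 78.8
```

>>> {"method": "servo_tool", "body": {
  "increments": [
    [0, 0, -2, 0, 0, 8, 1],
    [0, 0, 0, 0, 0, 8, 1],
    [0, 0, 0, 0, 0, 8, 1],
    [0, 0, 0, 0, 0, 8, 1],
    [0, 0, 0, 0, 0, 8, 1]
  ]
}}

```text
clock: 13.25
position: [0.5166, -0.05, 0.252]
ee_rot: [0.002, 0.972, 0.236, 0.002]
contact_force: [-0.2, -0.2, -1.1]
width: 0.0192
gripper_force: 78.8
```

>>> {"method": "servo_tool", "body": {
  "increments": [
    [0, 0, 0, 0, 0, 8, 1],
    [0, 0, 0, 0, 0, 8, 1],
    [0, 0, 0, 0, 0, 3, 1],
    [0, 0, 0, 0, 0, 0, 1],
    [0, 0, 0, 0, 0, 0, 1]
  ]
}}

```text
clock: 13.75
position: [0.5158, -0.0494, 0.2513]
ee_rot: [0.001, 0.997, 0.075, 0.001]
contact_force: [0.5, -0.4, -1.4]
width: 0.0196
gripper_force: 78.8
```

Run:
```python
from h import *
C=cal("wrist"); im=optics.get_image("wrist"); P,r=tool(); t=np.array([.4726,-.301,.0818]); print(P,r.as_matrix().T@(t-P)*100,np.degrees(r.as_euler("xyz")))
cv2.imwrite("pics/w4.png",im[:,:,::-1])
```

```text
[ 0.51553313 -0.04930349  0.2510668 ] [-8.0535339  24.2178786  16.94376827] [ 1.79919505e+02 -1.20872166e-01  8.62138880e+00]
```

View pics/w4.png

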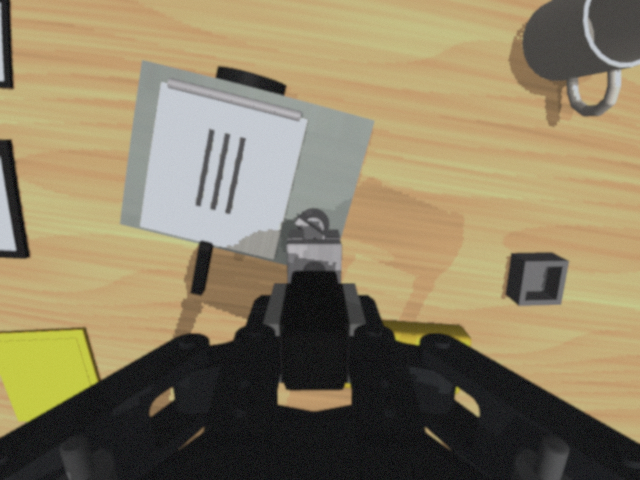

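>>> {"method": "servo_tool", "body": {
  "increments": [
    [-1.4, 4, 0, 0, 0, 0, 1],
    [-1.4, 4, 0, 0, 0, 0, 1],
    [-1.4, 4, 0.5, 0, 0, 0, 1],
    [-1.4, 4, 1.5, 0, 0, 0, 1],
    [-1.4, 4, 2, 0, 0, 0, 1]
  ]
}}

```text
clock: 14.3
position: [0.4757, -0.2595, 0.2113]
ee_rot: [0.002, 0.997, 0.075, 0.002]
contact_force: [0.6, 0.0, -1.1]
width: 0.019
gripper_force: 78.9
```

>>> {"method": "servo_tool", "body": {
  "increments": [
    [-1.0, 4, 2, 0, 0, 0, 1],
    [0, 0.2, 2, 0, 0, 0, 1],
    [0, 0, 1, 0, 0, 0, 1],
    [0, 0, 0, 0, 0, 0, 1],
    [0, 0, 0, 0, 0, 0, 1]
  ]
}}

```text
clock: 14.8
position: [0.4719, -0.2994, 0.1609]
ee_rot: [0.0, 0.997, 0.075, 0.0]
contact_force: [0.4, 0.0, -0.8]
width: 0.019
gripper_force: 79.0
```

Run:
```python
from h import *
optics.get_image("top"); P,r=tool(); t=np.array([.4726,-.301,.0818]); print(P,r.as_matrix().T@(t-P)*100,np.degrees(r.as_euler("xyz")))
```

```text
[ 0.47223058 -0.29957222  0.16140839] [3.54865287e-03 1.35927871e-01 7.96104428e+00] [ 1.79922488e+02 -8.36344648e-02  8.60296418e+00]
```

>>> {"method": "servo_tool", "body": {
  "increments": [
    [0, 0.1, 2, 0, 0, 0, 1],
    [0, 0, 2, 0, 0, 0, 1],
    [0, 0, 1.5, 0, 0, 0, 1],
    [0, 0, 1.2, 0, 0, 0, 1],
    [0, 0, 0.8, 0, 0, 0, 1]
  ]
}}

```text
clock: 15.35
position: [0.4721, -0.3006, 0.0854]
ee_rot: [0.0, 0.997, 0.075, 0.0]
contact_force: [0.8, -0.2, -1.1]
width: 0.0188
gripper_force: 79.1
```

>>> {"method": "servo_tool", "body": {
  "increments": [
    [0, 0, 0.3, 0, 0, 0, 1],
    [0, 0, 0, 0, 0, 0, 1],
    [0, 0, 0, 0, 0, 0, 1],
    [0, 0, 0, 0, 0, 0, 1],
    [0, 0, 0, 0, 0, 0, 1]
  ]
}}

```text
clock: 15.85
position: [0.4718, -0.3012, 0.0828]
ee_rot: [0.0, 0.997, 0.074, 0.0]
contact_force: [0.8, -0.5, -1.8]
width: 0.0189
gripper_force: 79.1
```

>>> {"method": "servo_tool", "body": {
  "increments": [
    [0, 0, 0.1, 0, 0, 0, 1],
    [0, 0, 0, 0, 0, 0, 0.3],
    [0, 0, 0, 0, 0, 0, 0],
    [0, 0, 0, 0, 0, 0, -1],
    [0, 0, 0, 0, 0, 0, -1]
  ]
}}

```text
clock: 16.35
position: [0.4716, -0.301, 0.0813]
ee_rot: [-0.0, 0.997, 0.074, 0.0]
contact_force: [0.9, 0.0, 0.5]
width: 0.07
gripper_force: 0.0
```

>>> {"method": "servo_tool", "body": {
  "increments": [
    [0, 0, 0, 0, 0, 0, -1],
    [0, 0, -2, 0, 0, 0, -1],
    [0, 0, -4, 0, 0, 0, -1],
    [0, 0, -4.5, 0, 0, 0, -1],
    [0, 0, -4.5, 0, 0, 0, -1]
  ]
}}

```text
clock: 16.85
position: [0.4712, -0.3007, 0.2326]
ee_rot: [-0.0, 0.997, 0.074, -0.0]
contact_force: [1.0, -1.4, 0.3]
width: 0.0854
gripper_force: 0.0
```

>>> {"method": "servo_tool", "body": {
  "increments": [
    [0.5, -3.4, 0, 0, 0, -8.3, -1],
    [1, -3.3, 0, 0, 0, -8.3, -1],
    [1.4, -3.1, 0, 0, 0, -8.3, -1],
    [1.9, -2.9, 0, 0, 0, -8.3, -1],
    [2.2, -2.6, 0, 0, 0, -8.3, -1]
  ]
}}

```text
clock: 17.35
position: [0.4698, -0.1281, 0.2313]
ee_rot: [0.0, 0.905, 0.425, 0.0]
contact_force: [0.4, -0.2, 0.2]
width: 0.0857
gripper_force: 0.0
```

>>> {"method": "servo_tool", "body": {
  "increments": [
    [2.6, -2.2, 0, 0, 0, -8.3, -1],
    [2.9, -1.9, 0, 0, 0, -8.3, -1],
    [3.1, -1.4, 0, 0, 0, -8.3, -1],
    [3.3, -1, 0, 0, 0, -8.3, -1],
    [3.4, -0.5, 0, 0, 0, -8.3, -1]
  ]
}}

```text
clock: 17.85
position: [0.4662, 0.0435, 0.2314]
ee_rot: [0.0, 0.696, 0.718, 0.0]
contact_force: [0.6, 0.2, 0.4]
width: 0.0852
gripper_force: 0.0
```

>>> {"method": "servo_tool", "body": {
  "increments": [
    [0, 0, 0, 0, 0, -8.3, -1],
    [0, 0, 0, 0, 0, -8.3, -1],
    [0, 0, 0, 0, 0, -8.3, -1],
    [0, 0, 0, 0, 0, -8.3, -1],
    [0, 0, 0, 0, 0, -8.3, -1]
  ]
}}

```text
clock: 18.35
position: [0.4663, 0.0423, 0.2313]
ee_rot: [-0.0, 0.396, 0.918, 0.0]
contact_force: [0.0, 0.1, -1.0]
width: 0.0853
gripper_force: 0.0
```

>>> {"method": "servo_tool", "body": {
  "increments": [
    [0, 0, 0, 0, 0, -8.3, -1],
    [0, 0, 0, 0, 0, -8.3, -1],
    [0, 0, 0, 0, 0, -8.3, -1],
    [0, 0, 0, 0, 0, -8.3, -1],
    [0, 0, 0, 0, 0, -8.3, -1]
  ]
}}

```text
clock: 18.85
position: [0.4664, 0.0421, 0.2313]
ee_rot: [0.0, 0.045, 0.999, 0.0]
contact_force: [0.6, -0.3, 0.4]
width: 0.085
gripper_force: 0.0
```

Run:
```python
from h import *
for i in range(2): im=optics.get_image("wrist")
C=cal("wrist"); P,r=tool(); print(P,np.degrees(r.as_euler("xyz")))
cv2.imwrite("pics/w5.png",im[:,:,::-1])
for l,z in[("flap_tab",.0965),("screw_head",.1165)]:
    for d in finder.tip_of(l,"wrist")[:2]: print(l,np.round(d["at"]),d["p"],plane(d["at"],z,C)[0])
optics.get_image("scene"); Cs=cal("scene")
for l,z in [("key",.006),("stand",0)]:
    for d in finder.tip_of(l,"scene")[:2]: print(l,np.round(d["at"]),d["p"],plane(d["at"],z,Cs)[0])
print(proj([[.458,.0364,.0965],[.542,.028,0],[.5141,-.0497,.1165]],C))
```

```text
[0.46634563 0.04213899 0.23128045] [ 1.79995342e+02 -1.57526601e-03  1.74483140e+02]
flap_tab [304. 219.] 0.61 [0.45787802 0.03667079 0.0965    ]
screw_head [195. 307.] 0.91 [ 0.5122717  -0.04915503  0.1165    ]
key [145. 347.] 0.73 [ 0.47236213 -0.30069824  0.006     ]
stand [147. 345.] 0.61 [ 0.46666107 -0.29803098  0.        ]
[[303.85150822 218.79528841]
 [306.577124   277.06625338]
 [195.14574373 309.6968744 ]]
```

View pics/w5.png

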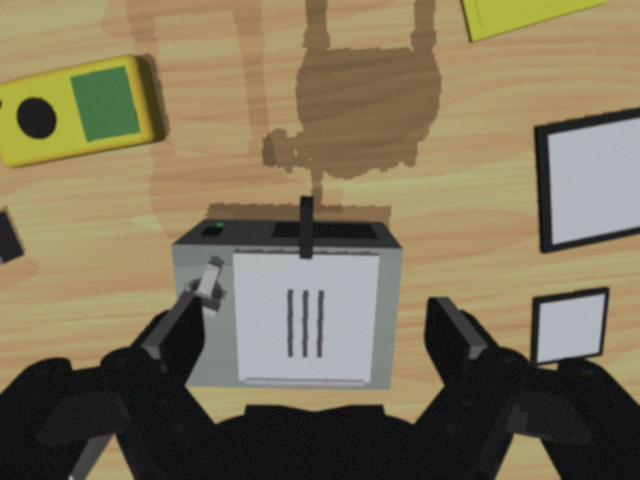

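The view shows the tab at (305,225), matching the model, and the catch off the flap at (212,285). Next I pinch the tab.

>>> {"method": "servo_tool", "body": {
  "increments": [
    [0.4, -0.3, 3, 0, 0, 0, -1],
    [0.4, -0.3, 4, 0, 0, 0, -1],
    [0, 0, 4, 0, 0, 0, -1],
    [0, 0, 2.5, 0, 0, 0, -0.5],
    [0, 0, 1, 0, 0, 0, 0]
  ],
  "squeeze": 25
}}

```text
clock: 19.7
position: [0.456, 0.037, 0.084]
ee_rot: [-0.002, 0.048, 0.999, 0.0]
contact_force: [-0.3, 1.0, 0.4]
width: 0.0591
gripper_force: 0.0
```

>>> {"method": "servo_tool", "body": {
  "increments": [
    [0, 0, 0, 0, 0, 0, 0.5],
    [0, 0, 0, 0, 0, 0, 1],
    [0, 0, 0, 0, 0, 0, 1],
    [0, 0, 0, 0, 0, 0, 1],
    [0, 0, 0, 0, 0, 0, 1]
  ]
}}

```text
clock: 20.2
position: [0.4593, 0.0368, 0.0876]
ee_rot: [0.002, 0.048, 0.999, -0.0]
contact_force: [-0.1, -0.4, 4.6]
width: 0.0092
gripper_force: 31.2
```

>>> {"method": "servo_tool", "body": {
  "increments": [
    [0, 0, 0, 0, 0, 0, 1],
    [0, 0, 0, 0, 0, 0, 1],
    [0, 0, 0, 0, 0, 0, 1],
    [0, 0, 0, 0, 0, 0, 1],
    [0, 0, 0, 0, 0, 0, 1]
  ]
}}

```text
clock: 20.7
position: [0.4593, 0.0368, 0.0876]
ee_rot: [0.002, 0.048, 0.999, 0.0]
contact_force: [0.6, -0.6, 6.9]
width: 0.0094
gripper_force: 31.5
```

Run:
```python
from h import *
P,r=tool(); print(P,np.degrees(r.as_euler("xyz")))
# arc: shift of tool x (towards robot) and z(down)
a0=np.arctan2(3,142)
for n in(18,):
    th=np.linspace(0,1.72,n+1)+a0
    x=-.142*np.cos(th);z=.142*np.sin(th)
    print(np.round(np.c_[-np.diff(x),-np.diff(z)]*100,1).tolist())
```

```text
[0.45930007 0.03681933 0.08755565] [179.98997518   0.20001395 174.48585608]
[[-0.1, -1.4], [-0.2, -1.3], [-0.3, -1.3], [-0.5, -1.3], [-0.6, -1.2], [-0.7, -1.2], [-0.8, -1.1], [-0.9, -1.0], [-1.0, -0.9], [-1.1, -0.8], [-1.2, -0.7], [-1.2, -0.6], [-1.3, -0.5], [-1.3, -0.3], [-1.3, -0.2], [-1.4, -0.1], [-1.4, 0.0], [-1.3, 0.2]]
```

>>> {"method": "servo_tool", "body": {
  "increments": [
    [-0.1, 0, -1.4, 0, 0, 0, 1],
    [-0.2, 0, -1.3, 0, 0, 0, 1],
    [-0.3, 0, -1.3, 0, 0, 0, 1],
    [-0.5, 0, -1.3, 0, 0, 0, 1],
    [-0.6, 0, -1.2, 0, 0, 0, 1]
  ]
}}

```text
clock: 21.2
position: [0.4747, 0.0352, 0.1513]
ee_rot: [-0.0, 0.048, 0.999, 0.0]
contact_force: [2.6, -0.3, -5.5]
width: 0.0095
gripper_force: 29.5
```

>>> {"method": "servo_tool", "body": {
  "increments": [
    [-0.7, 0, -1.2, 0, 0, 0, 1],
    [-0.8, 0, -1.1, 0, 0, 0, 1],
    [-0.9, 0, -1.0, 0, 0, 0, 1],
    [-1.0, 0, -0.9, 0, 0, 0, 1],
    [-1.1, 0, -0.8, 0, 0, 0, 1]
  ]
}}

```text
clock: 21.7
position: [0.517, 0.0309, 0.2004]
ee_rot: [-0.003, 0.048, 0.999, -0.0]
contact_force: [-2.2, -0.8, -3.0]
width: 0.0094
gripper_force: 30.5
```

Forces are low and the flap follows, so I continue the arc.

>>> {"method": "servo_tool", "body": {
  "increments": [
    [-1.2, 0, -0.7, 0, 0, 0, 1],
    [-1.2, 0, -0.6, 0, 0, 0, 1],
    [-1.3, 0, -0.5, 0, 0, 0, 1],
    [-1.3, 0, -0.3, 0, 0, 0, 1],
    [-1.3, 0, -0.2, 0, 0, 0, 1]
  ]
}}

```text
clock: 22.2
position: [0.5798, 0.0245, 0.2243]
ee_rot: [-0.003, 0.048, 0.999, -0.001]
contact_force: [-4.8, -0.8, 2.5]
width: 0.0096
gripper_force: 32.5
```

>>> {"method": "servo_tool", "body": {
  "increments": [
    [-1.4, 0, -0.1, 0, 0, 0, 1],
    [-1.4, 0, 0, 0, 0, 0, 1],
    [-1.3, 0, 0.2, 0, 0, 0, 1],
    [0, 0, 0, 0, 0, 0, 1],
    [0, 0, 0, 0, 0, 0, 1]
  ]
}}

```text
clock: 22.7
position: [0.624, 0.0201, 0.2232]
ee_rot: [0.001, 0.048, 0.999, -0.001]
contact_force: [0.3, -4.8, 1.4]
width: 0.0091
gripper_force: 34.6
```

>>> {"method": "servo_tool", "body": {
  "increments": [
    [0, 0, 0, 0, 0, 0, 0.4],
    [0, 0, 0, 0, 0, 0, 0],
    [0, 0, 0, 0, 0, 0, -0.5],
    [0, 0, -1.5, 0, 0, 0, -0.5],
    [0, 0, -3, 0, 0, 0, -0.5]
  ]
}}

```text
clock: 23.2
position: [0.6214, 0.0216, 0.2661]
ee_rot: [-0.003, 0.048, 0.999, 0.0]
contact_force: [0.2, -0.5, 0.1]
width: 0.064
gripper_force: 0.0
```

>>> {"method": "servo_tool", "body": {
  "increments": [
    [0, 0, -2, 0, 0, 0, -0.5],
    [2.7, 0, 0, 0, 0, 0, -0.5],
    [2.7, 0, 0, 0, 0, 0, -0.5],
    [2.7, 0, 0, 0, 0, 0, -0.5],
    [0, 0, 0, 0, 0, 0, -0.5]
  ]
}}

```text
clock: 23.7
position: [0.539, 0.0298, 0.2889]
ee_rot: [-0.001, 0.048, 0.999, 0.0]
contact_force: [0.8, -0.4, -0.1]
width: 0.0641
gripper_force: 0.0
```

Run:
```python
from h import *
for i in range(3): im=optics.get_image("wrist")
C=cal("wrist"); P,r=tool(); print(P,np.degrees(r.as_euler("xyz")),manip.get_state()["width"])
cv2.imwrite("pics/w6.png",im[:,:,::-1])
for l,z in[("plate",.008),("flap_tab",.235)]:
    for d in finder.tip_of(l,"wrist")[:2]: print(l,np.round(d["at"]),d["p"],plane(d["at"],z,C)[0])
    for d in finder.silhouettes(l,"wrist")[:2]: print(l,np.round(d["box"]),d["p"])
print(proj(place(np.array([[0,0,0],[0.017,0,.082],[-.017,0,.082],[0,0,.082]]),.542,.028,-.1),C))
```

```text
[0.54310929 0.02894762 0.2886014 ] [1.79975600e+02 9.28255722e-02 1.74510288e+02] 0.06405327167480017
plate [317. 196.] 0.94 [0.54391797 0.03284831 0.008     ]
plate [316. 196.] 0.28 [0.54288603 0.03272097 0.008     ]
plate [313. 201.   7.  93.] 0.61
flap_tab [313. 380.] 0.9 [0.61436063 0.02277387 0.235     ]
flap_tab [316. 338. 164. 142.] 0.93
[[312.14987793 194.07024205]
 [311.69387106 226.0592203 ]
 [311.79810068 189.98597838]
 [311.74494561 208.24924581]]
```

View pics/w6.png

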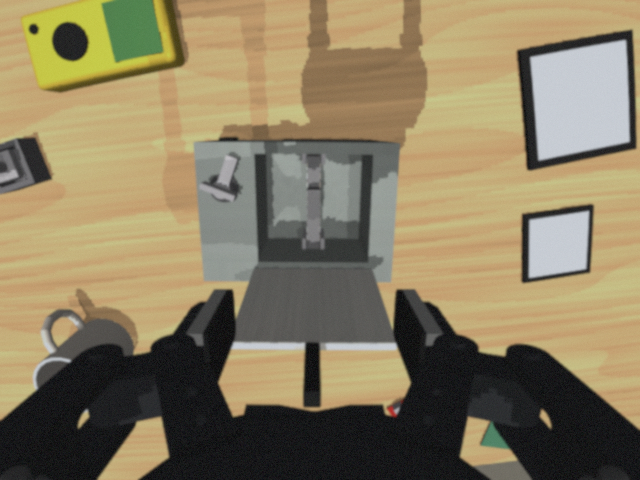

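The view shows the flap standing open (edge at row 345), the plate on edge in the well with its grip at about (313,207), and the key stand at (20,165). The gripper is aligned above the grip, so I descend with the fingers part closed.

>>> {"method": "servo_tool", "body": {
  "increments": [
    [0.1, 0, 2, 0, 0, 0, 0.2],
    [0, 0, 4, 0, 0, 0, 0.2],
    [0, 0, 4, 0, 0, 0, 0.2],
    [0, 0, 4, 0, 0, 0, 0.2],
    [0, 0, 3, 0, 0, 0, 0.2]
  ],
  "squeeze": 50
}}

```text
clock: 24.55
position: [0.541, 0.0289, 0.1156]
ee_rot: [-0.001, 0.048, 0.999, 0.0]
contact_force: [0.2, 0.9, 0.7]
width: 0.0342
gripper_force: 0.0
```

Run:
```python
from h import *
for i in range(2): optics.get_image("wrist")
C=cal("wrist"); P,r=tool(); print(P,np.degrees(r.as_euler("xyz")),manip.get_state()["width"],manip.get_state()["contact_force"])
for d in finder.tip_of("plate","wrist")[:2]: print(np.round(d["at"]),d["p"],plane(d["at"],.008,C)[0])
for d in finder.silhouettes("plate","wrist")[:1]:
    ys,xs=np.nonzero(d["region"]); print(d["p"],xs.mean(),ys.min(),ys.max()); print(plane([[xs.mean(),ys.mean()]],.07,C))
```

```text
[0.53849269 0.02902584 0.11390239] [-179.99465323   -0.57607588  174.49002915] 0.034321818239792114 [-0.69980322  0.22673864  0.27812947]
[318. 249.] 0.78 [0.54398939 0.03215144 0.008     ]
0.61 314.1520681265207 188 350
[[0.53546739 0.03036717 0.07      ]]
```

>>> {"method": "servo_tool", "body": {
  "increments": [
    [-0.2, 0.1, 2, 0, 0, 0, 0.2],
    [0, 0, 2, 0, 0, 0, 0.2],
    [0, 0, 1.3, 0, 0, 0, 0.2],
    [0, 0, 0, 0, 0, 0, 0.2],
    [0, 0, 0, 0, 0, 0, 1]
  ]
}}

```text
clock: 25.25
position: [0.5454, 0.0296, 0.0671]
ee_rot: [0.002, 0.048, 0.999, -0.0]
contact_force: [0.1, -0.1, 0.1]
width: 0.0208
gripper_force: 0.0
```

>>> {"method": "servo_tool", "body": {
  "increments": [
    [0, 0, 0, 0, 0, 0, 1],
    [0, 0, 0, 0, 0, 0, 1],
    [0, 0, 0, 0, 0, 0, 1],
    [0, 0, 0, 0, 0, 0, 1],
    [0, 0, 0, 0, 0, 0, 1]
  ]
}}

```text
clock: 25.75
position: [0.5454, 0.0295, 0.0673]
ee_rot: [0.002, 0.048, 0.999, -0.0]
contact_force: [0.7, -0.9, 5.4]
width: 0.0112
gripper_force: 50.2
```

>>> {"method": "servo_tool", "body": {
  "increments": [
    [0, 0, 0, 0, 0, 0, 1],
    [0, 0, 0, 0, 0, 0, 1],
    [0, 0, -0.5, 0, 0, 0, 1],
    [0, 0, -1, 0, 0, 0, 1],
    [0, 0, -1.5, 0, 0, 0, 1]
  ],
  "squeeze": 70
}}

```text
clock: 26.25
position: [0.5427, 0.0298, 0.0954]
ee_rot: [-0.001, 0.048, 0.999, 0.0]
contact_force: [0.9, -0.7, -1.1]
width: 0.0107
gripper_force: 69.0
```

>>> {"method": "servo_tool", "body": {
  "increments": [
    [0, 0, -2, 0, 0, 0, 1],
    [0, 0, -2, 0, 0, 0, 1],
    [0, 0, -2, 0, 0, 0, 1],
    [0, 0, -2, 0, 0, 0, 1],
    [0, 0, -1.5, 0, 0, 0, 1]
  ]
}}

```text
clock: 26.75
position: [0.5437, 0.0297, 0.1922]
ee_rot: [0.001, 0.048, 0.999, 0.0]
contact_force: [-0.0, -0.0, -1.0]
width: 0.0106
gripper_force: 69.0
```

Run:
```python
from h import *
im=optics.get_image("scene"); C=cal("scene"); s=manip.get_state(); P,r=tool(); print(P,s["width"],s["gripper_force"],s["contact_force"])
for d in finder.tip_of("plate","scene")[:2]: print(np.round(d["at"]),d["p"], plane(d["at"],P[2]-.0593,C)[0])
print(plane([[468.7,224.3]],0,C),[ (np.round(d["at"]),d["p"],plane(d["at"],0,C)[0]) for d in finder.tip_of("flask","scene")[:1]])
t=np.array([.462,.330,.167]); print(r.as_matrix().T@(t-P)*100)
for l,z in(("key",.006),("mug",0)):
    for d in finder.tip_of(l,"scene")[:1]: print(l,d["p"],plane(d["at"],z,C)[0])
```

```text
[0.54513016 0.02965975 0.19446349] 0.01072355378944034 69.11530500277877 [ 1.62667817 -0.71615078  0.19152621]
[300. 264.] 0.66 [0.5368296  0.04106658 0.13516349]
[309. 282.] 0.64 [0.57771009 0.03711732 0.13516349]
[[ 5.99307852e-01  4.77810169e-01 -1.11022302e-16]] [(array([470., 225.]), 0.65, array([0.60146859, 0.47907605, 0.        ]))]
[11.16419937 29.10019629  2.6889752 ]
key 0.74 [ 0.47112322 -0.30307176  0.006     ]
mug 0.73 [ 0.70981237 -0.26310537  0.        ]
```

>>> {"method": "servo_tool", "body": {
  "increments": [
    [0.6, 1.5, 0, 0, 0, 0, 1],
    [1.2, 3, 0, 0, 0, 0, 1],
    [1.2, 3.2, 0, 0, 0, 0, 1],
    [1.3, 3.3, 0, 0, 0, 0, 1],
    [1.3, 3.3, 0.2, 0, 0, 0, 1]
  ]
}}

```text
clock: 27.5
position: [0.5001, 0.1794, 0.1875]
ee_rot: [-0.001, 0.048, 0.999, 0.0]
contact_force: [0.1, 0.7, -1.2]
width: 0.0104
gripper_force: 69.0
```

>>> {"method": "servo_tool", "body": {
  "increments": [
    [1.3, 3.3, 0.5, 0, 0, 0, 1],
    [1.3, 3.3, 0.5, 0, 0, 0, 1],
    [1.2, 3.2, 0.5, 0, 0, 0, 1],
    [1.2, 3, 0.5, 0, 0, 0, 1],
    [0.6, 2, 0.5, 0, 0, 0, 1]
  ]
}}

```text
clock: 28.0
position: [0.4574, 0.3326, 0.162]
ee_rot: [-0.001, 0.047, 0.999, 0.0]
contact_force: [0.5, -0.7, -1.5]
width: 0.0103
gripper_force: 69.1
```

>>> {"method": "servo_tool", "body": {
  "increments": [
    [0, 0, 0, 0, 0, 0, 1],
    [0, 0, 0, 0, 0, 0, 1],
    [0, 0, 0, 0, 0, 0, 1],
    [0, 0, 0, 0, 0, 0, 1],
    [0, 0, 0, 0, 0, 0, 1]
  ]
}}

```text
clock: 28.5
position: [0.4603, 0.3293, 0.1635]
ee_rot: [0.0, 0.049, 0.999, 0.0]
contact_force: [-0.5, 0.1, -2.6]
width: 0.0108
gripper_force: 69.1
```

Run:
```python
from h import *
s=manip.get_state(); P,r=tool(); print(P,np.degrees(r.as_euler("xyz")),s["width"],s["gripper_force"],s["contact_force"],s["clock"])
M=box(-.046,.046,-.006,.006,0,.052)
for c in("wrist","scene","top"):
    optics.get_image(c); C=cal(c)
    for d in finder.tip_of("plate",c)[:1]: print(c,np.round(d["at"]),d["p"], plane(d["at"],P[2]-.0593,C)[0])
    for d in finder.silhouettes("plate",c)[:1]: print(np.round(d["box"]),d["p"])
    a=np.radians(-5.5); w=place(M,P[0]-.003,P[1],a)+[0,0,P[2]-.0593]; q=proj(w,C); print("model box",np.round([(q.min(0)+q.max(0))/2,q.max(0)-q.min(0)]).ravel())
    print("pad",[(np.round(plane(d["at"],0,C)[0],3),round(d["p"],2)) for d in finder.tip_of("lightpad",c)[:4]])
    if c!="wrist":
        for d in finder.tip_of("flap_tab",c)[:1]: print("tab",d["at"],d["p"],proj([[.5997+.026,.0222-.003,.2335]],C))
```

```text
[0.46034556 0.32928526 0.16352076] [1.79995495e+02 1.45613720e-02 1.74420083e+02] 0.010761213595136798 69.05869022011757 [-0.45871347  0.05103635 -2.61153273] 28.5
wrist [315. 256.] 0.92 [0.45663703 0.33135124 0.10422076]
[316. 280.  32. 214.] 0.83
model box [310. 282.  32. 218.]
pad [(array([0.624, 0.315, 0.   ]), 0.82)]
scene [391. 182.] 0.61 [0.45260584 0.33388255 0.10422076]
[394. 180.  29.  37.] 0.88
model box [393. 177.  30.  46.]
pad [(array([0.62 , 0.317, 0.   ]), 0.71), (array([0.445, 0.51 , 0.   ]), 0.7), (array([0.243, 0.245, 0.   ]), 0.62), (array([0.46 , 0.341, 0.   ]), 0.57)]
tab [307.6, 280.0] 0.7 [[314.24889826 283.87785863]]
[201. 250.  17.  42.] 0.63
model box [202. 248.  15.  45.]
pad [(array([0.25 , 0.245, 0.   ]), 0.94), (array([0.443, 0.513, 0.   ]), 0.7), (array([0.467, 0.332, 0.   ]), 0.64), (array([0.631, 0.305, 0.   ]), 0.55)]
tab [346.7, 164.4] 0.61 [[347.03586278 157.87923837]]
```

>>> {"method": "servo_tool", "body": {
  "increments": [
    [-0.3, 0, -0.2, 0, 0, 0, 1],
    [-0.2, 0, -0.1, 0, 0, 0, 1],
    [0, 0, 0, 0, 0, 0, 1],
    [0, 0, 0, 0, 0, 0, 1],
    [0, 0, 0, 0, 0, 0, 1]
  ]
}}

```text
clock: 29.7
position: [0.4649, 0.3296, 0.1663]
ee_rot: [-0.0, 0.048, 0.999, 0.0]
contact_force: [-0.7, -0.5, -1.7]
width: 0.0107
gripper_force: 69.1
```

Run:
```python
from h import *
s=manip.get_state(); print(s["position"],s["width"],s["gripper_force"],s["qd"].round(3)); print(manip.sign_off())
```

```text
[0.464912   0.32955935 0.16625135] 0.010674923824879518 69.06051931902766 [-0.001  0.001  0.002 -0.002 -0.     0.   ]
the job is handed in; nothing more can be done
None
```

The job is handed in at 29.7 s: the screw is turned to its stop, the key is back upright in its stand, the flap is standing open, and the plate is held upright about 10 cm above the middle of the light pad.

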